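Lock the bearing slide and grease its tilted nipple

TASK

Turn the black clamp knob clockwise until it is tight, so that the bearing slide is locked where it stands, then lift the blue push grease gun out of its stand. Press its coupler squarely, in line with the tilted brass nipple on the green bearing, until it snaps on, and push on until the gun has gone past half its spring stroke. Finish there: the program ends with the gripper still holding the gun pressed in on the nipple, the slide not shifted, and the oil can, pliers and tube offcut left alone.

Things in the scene. Friction and masses are not known exactly. Their poses are not given: they have to be found in the camera images.
- clamp_knob_grip (a point): Grip point of the black clamp knob, on its upright axis, 7 mm under the top of its bar handle (14 mm thick, 46 mm long, 32 mm high, on a round 48 mm skirt). This frame's x runs along the bar, z up. Grip the bar across its thickness from above. The knob stands on the carriage, which slides easily along the rail's x until the knob is tight.
- clamp_knob (a joint): Knob angle, rad: grows clockwise seen from above; 0 to 0.25 at the start (loose), stop at 1.5 (tight). The clamp bites from about 0.9; locked above 1.2. It stays where it is left. Needs about 0.2 N m.
- nipple_head (a point): Centre of the brass ball head (16 mm, on a 9 mm neck) of the grease nipple on the green bearing on the carriage, about 103 mm above the bench. z points outward along the nipple, tilted 0.42 rad (24 degrees) from upright towards -x of the slide (towards the robot). The knob's axis is 87 mm to the slide's +y of the ball and 22 mm to its +x; the knob's grip point is about 15 mm lower.
- gun_grip (a point): Middle of the push grease gun's grip (aluminium with black rings, round, 30 mm diameter, 54 mm long, 27 mm either way from here); z runs along the gun from coupler to grip. A black flange (64 mm diameter, 8 mm thick, its top 26 mm below this point) takes the push of the fingertips. The gun starts upright in its stand, grip up; draw it straight up over 55 mm to clear the stand.
- coupler_seat (a point): Point on the axis inside the coupler nose, 20 mm from its mouth and (spring relaxed) 104 mm from gun_grip: lies at the ball's centre when snapped home. z as gun_grip. The mouth is a funnel, 28 narrowing to 20 mm. Four sprung jaws 14 mm from the mouth resist with up to 7 to 10 N (the nose first sinks into the barrel), snap over the ball and close behind it against a stop.
- gun_nose (a joint): How far the nose is pushed into the barrel, m: 0 relaxed, 0.020 fully in. Spring force about 3 N at 0, 7 N at 0.010, 12 N fully in. With the coupler home on the nipple, gun_grip is 0.104 m minus this value from the ball's centre. It jumps back when the jaws snap, then grows again as the gun is pushed on.
- slide_centre (a point): Centre of the fixed rail's base (164 x 170 mm, grey) at bench height; x along the slide (away from the robot), z up. The carriage on it stands within 20 mm of the middle at the start.
- gun_stand: The gun's fixed stand: grey foot plate 110 x 110 x 8 mm with an upright aluminium tube, 62 mm outside, 44 mm bore, top 62 mm above the bench. The barrel's shoulder rests on the tube, the nose hangs inside it. Origin at the centre of its underside.
- carriage: The dark steel carriage (90 x 160 mm) with the green bearing, nipple and knob pedestal on it; origin on the rail's middle line at the carriage's underside, 18 mm above the bench; x along the slide, z up.
- grease_gun: The grease gun, 152 mm long, about 0.4 kg; origin at the centre of the coupler's mouth (spring relaxed), z towards the grip, gun_grip at z = 124 mm. From the mouth: steel nose to 50 mm (widest 38 mm), blue barrel to 90 (51 mm diameter), flange to 98, grip to 152.
- oil_can: Bystander: dark green oil can, 66 x 95 x 172 mm with its spout; origin at the middle of its underside.
- pliers: Bystander: pliers with red handles, 194 mm long, lying; origin under the middle.
- tube_offcut: Bystander: grey square tube offcut 25 x 120 x 25 mm, lying; origin under the middle.
Not all that is in view belongs to the job. What is shaped like the grease_gun but red is not meant.

How it is judged (in metres and radians):
On the way, in this order (a step that is already met when the one before it is completed fails the run):
1. the clamp knob is turned tight and the slide has not shifted (value of joint clamp_knob above 1.2 rad and distance of nipple_head from where it was at the start of the episode below 0.01 m), for 0.2 s.
2. the grease gun is lifted clear of its stand (height (world z) of gun_grip above 0.188 m), for 0.1 s.
3. with the clamp tight, the coupler is snapped squarely on the nipple and the gun pushed in against its spring (distance between coupler_seat and nipple_head below 0.0035 m and angle between the z axis of gun_grip and the z axis of nipple_head, either way round below 0.14 rad and value of joint clamp_knob above 1.2 rad and value of joint gun_nose above 0.01 m), for 0.3 s.
At the end, for the whole second after the job is handed in: Clamp knob above 1.2 rad; the nipple within 10 mm of where it started; coupler seat within 3.5 mm of the ball's centre and gun within 0.14 rad of the nipple's axis; nose pushed in more than 10 mm of its 20; the gripper holds the gun (over 2 N) and the gun presses on the nipple (over 3 N) (all of step 3 and distance of nipple_head from where it was at the start of the episode below 0.01 m and contact force between the fingers and grease_gun above 2 N and contact force between grease_gun and carriage above 3 N); the arm keeps its last pose, push and grip.
It fails at once if the oil can is pushed away (distance of oil_can from where it was at the start of the episode above 0.03 m).
It fails at once if the pliers is pushed away (distance of pliers from where it was at the start of the episode above 0.03 m).
It fails at once if the tube offcut is pushed away (distance of tube_offcut from where it was at the start of the episode above 0.03 m).
It also fails if it takes over 59 s, if anything falls off the work surface, if the arm or the gripper's body presses on something with over 40 N, if the wrist force passes 120 N, or if a joint passes its speed limit or range.

ROBOT

A 6-joint arm with a two-finger parallel gripper is mounted at the origin on the work surface; the furniture and walls round the work are solid. World frame = base frame: x ahead of the robot, y to its left, z up, the work surface at z = 0. Lengths are in mm, angles in rad, forces in N, time in s.
With the tool pointing down it reaches from about 350 to 775 mm from the base axis. Payload 7.3 kg.
Tool frame: the origin (TCP) lies on the centre line of the jaws, within the pads' length; the fingertips stand 11 mm ahead of it and the grasp point (between the pads) lies 8 mm behind it (ctrl.tips_ahead is the distance from the TCP to the fingertips, in mm); x points along the fingers, y is the direction in which the jaws open and shut, and the axes are right-handed (so a half turn about x gives the same grasp; the last joint's range is limited). The gripper opens to 92 mm and grips with 3 to 60 N. Pads are 19 mm wide; open, the fingers measure 130 mm over their backs; the gripper's body (75 mm by 190 mm) begins 47 mm behind the grasp point.
Start: joints at [1.106, 0.342, 1.524, -0, 1.275, -0.146], TCP at [164.534, 498.57, 237.741] pointing down, gripper open.
Joint ranges: [-2.53, 2.53], [-0.77, 2.02], [0.04, 2.7], [-1, 4.14], [0.28, 2.66], [-3.11, 3.11]. Speed limits (rad/s): [2.57, 2.57, 3.14, 3.14, 3.14, 3.14].

INTERFACE

Orientations are given as a unit quaternion [w, x, y, z].
In Python, from workcell import ctrl gives the robot as it stands.
- The arm moves only by the tool servo_tool, never from a script. Its argument "moves" is a list of rows, each an object of numbers: "tx", "ty", "tz": the shift along the tool's x, y, z in m; "ax", "ay", "az": the turn, a rotation vector about the tool's x, y, z in rad. In form: [{"tx": .., "ty": .., "tz": .., "ax": .., "ay": .., "az": ..}, ...]. A call has 1 to 12 rows; each row is the pose to reach, as a shift and turn from the pose commanded when the call began, along the tool's axes at that moment; what a row does not reach only later rows make up. A row lasts 1/8 s, in which the tool goes at most 62.5 mm and 10.7 degrees, less where a joint would pass 70% of its speed; a pose out of reach is approached as far as the arm can. A call with a gripper value outside its range is refused whole. "fingers" is the finger opening in m, from 0 to 0.0918, set as the call begins (left out, the last holds). The fingers move at their own pace and stop on an object; "newtons" is the grip in N (left out, the last holds). Time passes only in rows, so rows that repeat a pose let the fingers close. It gives the time, the measured TCP pose, the force and the opening at its end, in the units of the state.
- ctrl.state(): the state, without advancing time (a new reading comes with each control period).
- ctrl.grab_frame(name): name is "scene" or "top" or "wrist"; returns a dict with "img" (480x640x3 uint8, blue, green, red), "vertical_fov" (degrees; the focal length in pixels is half the picture's height over the tangent of half this angle, whatever the lens; pixels are square), "cx", "cy" (the principal point, pixels), "eye" and "attitude" of the camera in the world; the wrist camera has in their place "tool_from_camera" (4x4, takes a point from camera to tool coordinates, whose origin is the TCP and whose axes are the tool frame's). Camera axes: x right, y down, z forward; pixel columns grow to the right and rows downward; lengths in mm; the calibration is good to about 2 mm. A picture is of the moment at which its call begins: read the wrist's pose just before it. There is no depth.
- ctrl.sign_off(): hands the job in, once; it reports no verdict.
Trained networks look in the newest picture that a camera, given by its name, has taken for a name from the list of things; names that differ only in an ending like _2 or _b are one class to them, and where a whole thing is asked for, a point or a joint stands for the part that bears it (a point fixed in the world has none). Each returns a list of dicts, best first, with "p" (0 to 1); they miss things now and then, are a little off and sometimes report something else, mostly with a low value. They report only what shows in the picture. A call takes as long as a camera call. They do not tell look-alikes from the thing itself.
- ctrl.look_for(label, camera): "bbox" ([left, top, right, bottom] in pixels, round what is visible of it).
- ctrl.pinpoint(label, camera): "uv" ([column, row] in pixels: a listed point, or the origin of a listed thing).
The state is a dict: "time_s": time; "joints": joint angles; "qvel": joint speeds; "joint_efforts": joint torques, N m; "eef_pos": TCP position; "tcp_rot": TCP orientation; "wrist_force": force on the tool from outside, world axes, zero at the start; "wrist_torque": the same for the moment, N m; "opening": opening from 0.0 (shut) to 1.0 (fully open).
Only numpy, scipy, OpenCV 4.12 (cv2) and the standard library are available. Lean on these libraries where they do the work, as an engineer would, in place of code of your own. Each camera call takes 0.05 s, during which the arm holds its last target. There are 200 camera calls.

## Working session

There is one attempt and no reset: what is moved stays moved. The work goes in short steps, Python scripts to look and compute and a tool call to move; the robot and the scene stay as the last step left them, time stands still between calls to the robot, and variables do not carry over. Pictures are saved under pics/ and viewed, about 8 in all and at most 12, crops included, and the job is handed in when it is done.

Besides the shell and the picture viewer there is one more tool, called after "Request:" as a command line: name --argument value ..., lists and objects as JSON in quotes. servo_tool: Moves the arm, as the interface text tells. Its arguments: {"type":"object","properties":{"moves":{"type":"array","items":{"type":"object","properties":{"tx":{"type":"number"},"ty":{"type":"number"},"tz":{"type":"number"},"ax":{"type":"number"},"ay":{"type":"number"},"az":{"type":"number"}}}},"fingers":{"type":"number"},"newtons":{"type":"number"}},"required":["moves"]}

```bash
mkdir -p pics; ls; cat > h.py <<'E'
import numpy as np, cv2
from scipy.spatial.transform import Rotation as R
from workcell import ctrl
def rot(q): return R.from_quat([q[1],q[2],q[3],q[0]]).as_matrix()
def tcp():
    s=ctrl.state(); T=np.eye(4); T[:3,:3]=rot(s["tcp_rot"]); T[:3,3]=s["eef_pos"]; return T
def grab(name):
    T=tcp(); f=ctrl.grab_frame(name)
    if name=="wrist": C=T@np.array(f["tool_from_camera"])
    else:
        C=np.eye(4); a=np.array(f["attitude"]); C[:3,:3]=rot(a) if a.size==4 else a; C[:3,3]=f["eye"]
    f["C"]=C; f["f"]=240/np.tan(np.radians(f["vertical_fov"])/2); return f
def ray(f,uv):
    d=f["C"][:3,:3]@np.array([(uv[0]-f["cx"])/f["f"],(uv[1]-f["cy"])/f["f"],1]); return f["C"][:3,3],d/np.linalg.norm(d)
def atz(f,uv,z):
    o,d=ray(f,uv); return o+d*(z-o[2])/d[2]
def proj(f,p):
    c=f["C"][:3,:3].T@(np.array(p)-f["C"][:3,3]); return [f["cx"]+f["f"]*c[0]/c[2],f["cy"]+f["f"]*c[1]/c[2]]
def tri(rays):
    A=sum(np.eye(3)-np.outer(d,d) for o,d in rays); b=sum((np.eye(3)-np.outer(d,d))@o for o,d in rays); return np.linalg.solve(A,b)
E
python3 - <<'E'
from h import *
np.set_printoptions(precision=3,suppress=True)
print(ctrl.state())
for c in ["scene","top"]:
    f=grab(c); print(c,{k:v for k,v in f.items() if k!="img"})
    cv2.imwrite(f"pics/{c}0.png",f["img"])
    for l in ["clamp_knob_grip","nipple_head","gun_grip","slide_centre","gun_stand","carriage","grease_gun","oil_can","pliers","tube_offcut"]:
        print(l,[(np.round(d["uv"],1).tolist(),round(d["p"],2)) for d in ctrl.pinpoint(l,c)[:3]])
E
```

```text
pics
{'time_s': 0.0, 'joints': array([ 1.106,  0.343,  1.525, -0.   ,  1.275, -0.146]), 'qvel': array([-0.002,  0.   ,  0.   , -0.001, -0.001, -0.001]), 'joint_efforts': array([ -0.001, -43.124, -24.422,   0.072,   0.056,  -0.   ]), 'eef_pos': array([164.338, 498.187, 237.031]), 'tcp_rot': array([ 0.698,  0.112,  0.698, -0.113]), 'wrist_force': array([-0.239, -0.596, -0.905]), 'wrist_torque': array([ 0.038, -0.046, -0.026]), 'opening': 0.9983625988670369}
scene {'vertical_fov': 44.71970459509681, 'cx': 321.45137589937286, 'cy': 245.95710526564147, 'eye': array([ -34.895, -679.842, 1009.445]), 'attitude': array([-0.36 ,  0.868, -0.313,  0.136]), 'C': array([[   0.767,   -0.445,    0.462,  -34.895],
       [  -0.641,   -0.546,    0.539, -679.842],
       [   0.012,   -0.71 ,   -0.704, 1009.445],
       [   0.   ,    0.   ,    0.   ,    1.   ]]), 'f': np.float64(583.4436991662432)}
clamp_knob_grip [([361.0, 239.9], 0.92)]
nipple_head [([394.2, 259.5], 0.64)]
gun_grip [([226.8, 235.3], 0.98), ([332.4, 335.7], 0.88), ([379.8, 390.4], 0.65)]
slide_centre [([380.4, 275.3], 0.59), ([287.9, 3
[... 446 characters left out ...]
([ 0.03 , -0.7  ,  0.713, -0.038]), 'C': array([[  -0.02 ,   -0.995,    0.095,  421.097],
       [  -1.   ,    0.018,   -0.012,   -3.992],
       [   0.01 ,   -0.095,   -0.995, 1440.899],
       [   0.   ,    0.   ,    0.   ,    1.   ]]), 'f': np.float64(582.887748898602)}
clamp_knob_grip [([318.4, 203.9], 0.73)]
nipple_head [([354.6, 196.1], 0.58)]
gun_grip [([403.1, 310.6], 0.87), ([464.2, 310.6], 0.68)]
slide_centre [([335.4, 199.7], 0.73)]
gun_stand [([397.5, 312.0], 0.9)]
carriage [([338.4, 201.5], 0.97)]
grease_gun [([249.1, 315.7], 0.89), ([397.1, 312.1], 0.66), ([453.0, 306.3], 0.66)]
oil_can [([336.7, 310.7], 0.9)]
pliers [([193.3, 213.9], 0.73)]
tube_offcut [([413.0, 197.6], 0.66)]
```

```bash
python3 - <<'E'
from h import *
np.set_printoptions(precision=1,suppress=True)
a,b=grab("scene"),grab("top")
P={"knob":((361,239.9),(318.4,203.9)),"nip":((394.2,259.5),(354.6,196.1)),"carr":((381.1,273.3),(338.4,201.5)),"slide":((380.4,275.3),(335.4,199.7)),
"gunA":((332.4,335.7),(403.1,310.6)),"gunB":((379.8,390.4),(464.2,310.6)),"stand":((328.2,379.8),(397.5,312)),"oil":((289.6,335.9),(336.7,310.7)),"tube":((441.8,322.8),(413,197.6)),"pl":((282.1,202.3),(193.3,213.9))}
for k,(u,v) in P.items(): print(k,tri([ray(a,u),ray(b,v)]))
cv2.imwrite("pics/s_crop.png",cv2.resize(a["img"][160:460,180:480],(600,600),interpolation=cv2.INTER_CUBIC))
cv2.imwrite("pics/t_crop.png",cv2.resize(b["img"][140:360,180:500],(800,550),interpolation=cv2.INTER_CUBIC))
E
```

```text
knob [652.6 -17.7  88.8]
nip [ 671.8 -104.3   81.6]
carr [673.2 -69.5   6.1]
slide [680.7 -62.5 -11.8]
gunA [ 402.6 -203.1  135.5]
gunB [ 397.3 -339.8  127. ]
stand [ 395.3 -208.     1.2]
oil [404.9 -61.8 -15. ]
tube [ 679.5 -255.9    0.2]
pl [652.9 291.8  -5.1]
```

View pics/s_crop.png

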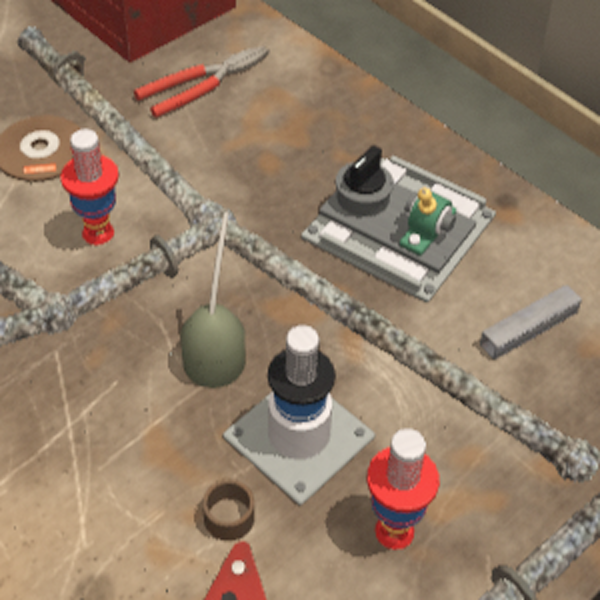

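View pics/t_crop.png

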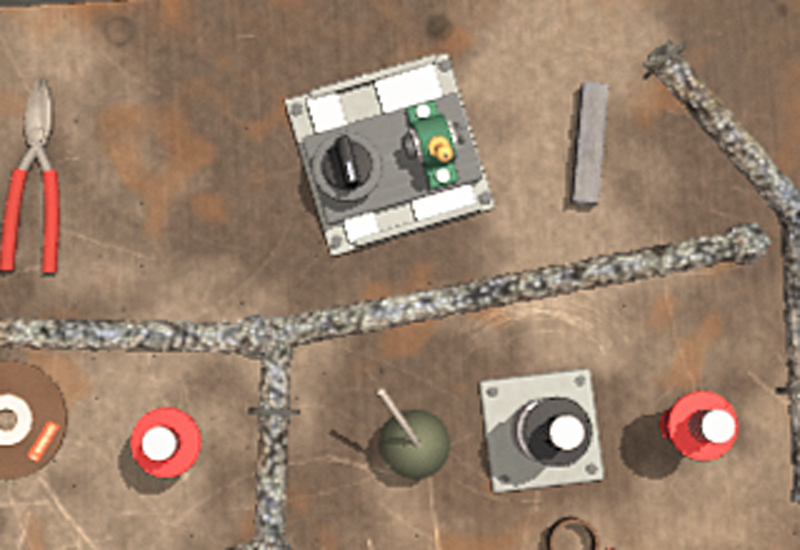

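The picture shows three guns: red flange at scene (227,235), red flange at (380,390), and a black flange with blue barrel in the grey stand at (332,336). The black-flanged one in the stand is the one meant. The enlarged crops confirm this. The rail is yawed by about +0.26 rad, and the knob bar runs roughly along the slide's x.

```bash
cat >> h.py <<'E'
def pose(pos,x,y):
    x=np.array(x,float); x/=np.linalg.norm(x); y=np.array(y,float); y-=x*(x@y); y/=np.linalg.norm(y)
    T=np.eye(4); T[:3,:3]=np.c_[x,y,np.cross(x,y)]; T[:3,3]=pos; return T
def rel(Tg,T0=None):
    T0=tcp() if T0 is None else T0
    D=np.linalg.inv(T0)@Tg; return D[:3,3]/1000, R.from_matrix(D[:3,:3]).as_rotvec()
E
python3 - <<'E'
from h import *
np.set_printoptions(precision=3,suppress=True)
print(tcp()); 
for s in (1,-1): print(rel(pose([610,-70,270],[0,0,-1],[-.264*s,.965*s,0])))
E
```

```text
[[  0.      0.313   0.95  164.518]
 [  0.      0.95   -0.313 498.571]
 [ -1.      0.      0.    237.739]
 [  0.      0.      0.      1.   ]]
(array([-0.032, -0.4  ,  0.601]), array([-0.586,  0.   , -0.   ]))
(array([-0.032, -0.4  ,  0.601]), array([ 2.556, -0.   , -0.   ]))
```

Request:
servo_tool --moves '[{"tx": -0.03,"ty": -0.03,"tz": 0.05,"ax": -0.05},{"tx": -0.03,"ty": -0.06,"tz": 0.1,"ax": -0.1},{"tx": -0.03,"ty": -0.1,"tz": 0.15,"ax": -0.15},{"tx": -0.03,"ty": -0.133,"tz": 0.2,"ax": -0.2},{"tx": -0.03,"ty": -0.166,"tz": 0.25,"ax": -0.25},{"tx": -0.03,"ty": -0.2,"tz": 0.3,"ax": -0.3},{"tx": -0.03,"ty": -0.233,"tz": 0.35,"ax": -0.35},{"tx": -0.03,"ty": -0.266,"tz": 0.4,"ax": -0.4},{"tx": -0.03,"ty": -0.3,"tz": 0.45,"ax": -0.45},{"tx": -0.03,"ty": -0.333,"tz": 0.5,"ax": -0.5},{"tx": -0.03,"ty": -0.366,"tz": 0.55,"ax": -0.55},{"tx": -0.03,"ty": -0.4,"tz": 0.6,"ax": -0.586}]' --fingers 0.06 --newtons 40

```text
invalid input
```

Request:
servo_tool --moves '[{"tx": 0,"ty": 0,"tz": 0},{"tx": 0,"ty": 0,"tz": 0}]'

```text
invalid input
```

```bash
python3 - <<'E'
from h import *
np.set_printoptions(precision=3,suppress=True)
f=grab("wrist"); print(tcp(),f["C"],f["f"])
cv2.imwrite("pics/w1.png",f["img"])
for l,z in [("clamp_knob_grip",88),("nipple_head",103),("slide_centre",0),("carriage",18)]:
    for d in ctrl.pinpoint(l,"wrist")[:2]: print(l,d["uv"],d["p"],atz(f,d["uv"],z))
E
```

```text
[[  0.      0.313   0.95  164.563]
 [  0.      0.95   -0.313 498.594]
 [ -1.      0.      0.    237.744]
 [  0.      0.      0.      1.   ]] [[  0.314   0.917   0.248  97.081]
 [  0.949  -0.303  -0.083 519.342]
 [ -0.001   0.261  -0.965 385.354]
 [  0.      0.      0.      1.   ]] 370.153768089502
```

View pics/w1.png

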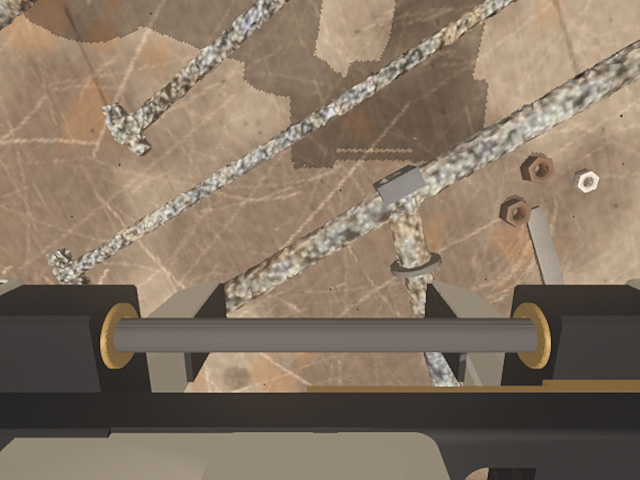

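The viewed wrist picture (no. 3) shows the camera looks on the tool's -z side, with the fingers at the bottom, so things should be placed about 70 mm to the tool's -z. I'll retry the move with all six fields given in each row.

Request:
servo_tool --moves '[{"tx": -0.03,"ty": -0.03,"tz": 0.05,"ax": -0.05,"ay": 0,"az": 0}]' --fingers 0.06 --newtons 40

```text
time_s: 1.58
eef_pos: [199.4, 456.7, 264.6]
tcp_rot: [0.7, 0.092, 0.702, -0.094]
wrist_force: [1.1, 0.2, 0.7]
opening: 0.937
```

```bash
python3 - <<'E'
from h import *
np.set_printoptions(precision=3,suppress=True)
print(tcp()[:3,3],rel(pose([715,-45,270],[0,0,-1],[-.264,.965,0])))
E
```

```text
[199.402 456.705 264.63 ] (array([-0.005, -0.35 ,  0.628]), array([-0.53 , -0.003,  0.003]))
```

Request:
servo_tool --moves '[{"tx": 0,"ty": -0.029,"tz": 0.052,"ax": -0.05,"ay": 0,"az": 0},{"tx": 0,"ty": -0.058,"tz": 0.104,"ax": -0.1,"ay": 0,"az": 0},{"tx": 0,"ty": -0.087,"tz": 0.156,"ax": -0.15,"ay": 0,"az": 0},{"tx": 0,"ty": -0.116,"tz": 0.208,"ax": -0.2,"ay": 0,"az": 0},{"tx": 0,"ty": -0.145,"tz": 0.26,"ax": -0.25,"ay": 0,"az": 0},{"tx": 0,"ty": -0.174,"tz": 0.312,"ax": -0.3,"ay": 0,"az": 0},{"tx": 0,"ty": -0.203,"tz": 0.364,"ax": -0.35,"ay": 0,"az": 0},{"tx": 0,"ty": -0.232,"tz": 0.416,"ax": -0.4,"ay": 0,"az": 0},{"tx": 0,"ty": -0.261,"tz": 0.468,"ax": -0.45,"ay": 0,"az": 0},{"tx": 0,"ty": -0.29,"tz": 0.52,"ax": -0.5,"ay": 0,"az": 0},{"tx": 0,"ty": -0.319,"tz": 0.572,"ax": -0.53,"ay": 0,"az": 0},{"tx": 0,"ty": -0.35,"tz": 0.628,"ax": -0.53,"ay": 0,"az": 0}]'

```text
time_s: 3.08
eef_pos: [713.4, -48.0, 266.4]
tcp_rot: [0.701, -0.092, 0.701, 0.092]
wrist_force: [1.5, -0.4, 1.1]
opening: 0.654
```

Request:
servo_tool --moves '[{"tx": 0,"ty": 0,"tz": 0,"ax": 0,"ay": 0,"az": 0},{"tx": 0,"ty": 0,"tz": 0,"ax": 0,"ay": 0,"az": 0},{"tx": 0,"ty": 0,"tz": 0,"ax": 0,"ay": 0,"az": 0}]'

```text
time_s: 3.45
eef_pos: [711.7, -45.3, 267.4]
tcp_rot: [0.701, -0.093, 0.701, 0.093]
wrist_force: [0.1, 0.0, 0.1]
opening: 0.655
```

```bash
python3 - <<'E'
from h import *
np.set_printoptions(precision=3,suppress=True)
f=grab("wrist"); print(tcp(),ctrl.state()["joints"])
np.save("C1.npy",f["C"]);cv2.imwrite("pics/w2.png",f["img"])
for l,z in [("clamp_knob_grip",88),("nipple_head",103),("slide_centre",0),("carriage",18)]:
    for d in ctrl.pinpoint(l,"wrist")[:2]: print(l,d["uv"],d["p"],atz(f,d["uv"],z))
E
```

```text
[[  0.001  -0.26    0.966 711.702]
 [  0.      0.966   0.26  -45.271]
 [ -1.     -0.      0.001 267.589]
 [  0.      0.      0.      1.   ]] [-0.171  0.704  0.834  0.     1.602 -2.005]
clamp_knob_grip [372.9, 171.5] 0.89 [654.093 -19.104  88.   ]
nipple_head [266.7, 149.4] 0.81 [ 659.073 -110.069  103.   ]
carriage [315.4, 168.0] 0.67 [668.682 -68.802  18.   ]
```

View pics/w2.png

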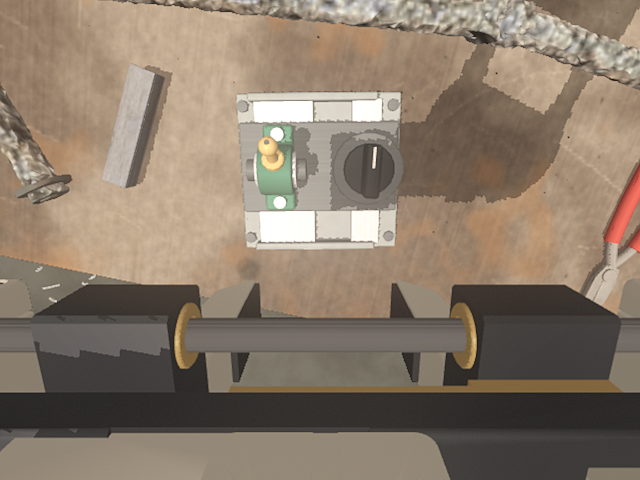

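Wrist picture (no. 4): nipple ball at (267,149), and the knob bar centred at (373,171), leaning about 0.06 rad clockwise from the slide's x. The rail's edges are symmetric in the picture, so the yaw of 0.262 is right.

```bash
python3 - <<'E'
from h import *
np.set_printoptions(precision=4,suppress=True)
a=0.262-0.06
print(rel(pose([655,-19.3,140],[0,0,-1],[-np.sin(a),np.cos(a),0])))
E
```

```text
(array([ 0.1271,  0.0405, -0.0483]), array([0.0601, 0.001 , 0.0003]))
```

Request:
servo_tool --moves '[{"tx": 0.03,"ty": 0.02,"tz": -0.024,"ax": 0.06,"ay": 0.001,"az": 0},{"tx": 0.075,"ty": 0.04,"tz": -0.048,"ax": 0.06,"ay": 0.001,"az": 0},{"tx": 0.127,"ty": 0.0405,"tz": -0.0485,"ax": 0.06,"ay": 0.001,"az": 0},{"tx": 0.127,"ty": 0.0405,"tz": -0.0485,"ax": 0.06,"ay": 0.001,"az": 0},{"tx": 0.127,"ty": 0.0405,"tz": -0.0485,"ax": 0.06,"ay": 0.001,"az": 0}]'

```text
time_s: 4.32
eef_pos: [656.4, -20.3, 141.6]
tcp_rot: [0.704, -0.071, 0.703, 0.071]
wrist_force: [-0.1, -0.4, 0.3]
opening: 0.652
```

```bash
python3 - <<'E'
from h import *
np.set_printoptions(precision=4,suppress=True)
a=0.262-0.06
print(tcp()[:3,3],rel(pose([655,-19.3,81],[0,0,-1],[-np.sin(a),np.cos(a),0])))
f=grab("wrist"); cv2.imwrite("pics/w3.png",f["img"])
for l in ["clamp_knob_grip"]: print(l,[(d["uv"],d["p"],atz(f,d["uv"],88)) for d in ctrl.pinpoint(l,"wrist")])
E
```

```text
[656.3642 -20.3058 141.6191] (array([ 0.0606,  0.0013, -0.0013]), array([-0.0008,  0.0023,  0.0012]))
clamp_knob_grip [([328.3, 270.9], 0.87, array([655.0401, -20.02  ,  88.    ]))]
```

View pics/w3.png

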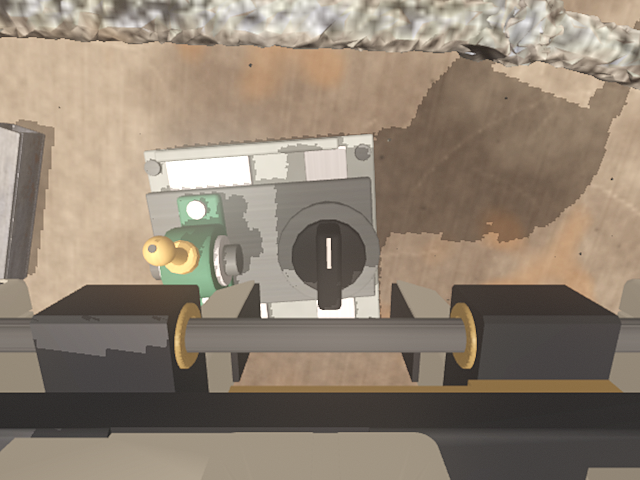

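Picture 5: the knob bar is at (328,271), vertical and centred between the jaws. I'll descend and close.

Request:
servo_tool --moves '[{"tx": 0.03,"ty": 0.0005,"tz": -0.0013,"ax": 0,"ay": 0.002,"az": 0.001},{"tx": 0.06,"ty": 0.0005,"tz": -0.0013,"ax": 0,"ay": 0.002,"az": 0.001},{"tx": 0.061,"ty": 0.0005,"tz": -0.0013,"ax": 0,"ay": 0.002,"az": 0.001}]'

```text
time_s: 4.8
eef_pos: [653.1, -19.9, 77.8]
tcp_rot: [0.702, -0.07, 0.705, 0.071]
wrist_force: [-0.4, 0.3, -0.4]
opening: 0.656
```

Request:
servo_tool --moves '[{"tx": 0,"ty": 0,"tz": 0,"ax": 0,"ay": 0,"az": 0},{"tx": 0,"ty": 0,"tz": 0,"ax": 0,"ay": 0,"az": 0},{"tx": 0,"ty": 0,"tz": 0,"ax": 0,"ay": 0,"az": 0},{"tx": 0,"ty": 0,"tz": 0,"ax": 0,"ay": 0,"az": 0}]' --fingers 0.0 --newtons 40

```text
time_s: 5.3
eef_pos: [653.7, -19.9, 78.8]
tcp_rot: [0.703, -0.071, 0.704, 0.071]
wrist_force: [-0.1, -0.4, 0.7]
opening: 0.267
```

Request:
servo_tool --moves '[{"tx": 0,"ty": 0,"tz": 0,"ax": 0,"ay": 0,"az": 0},{"tx": 0,"ty": 0,"tz": 0,"ax": 0,"ay": 0,"az": 0},{"tx": 0,"ty": 0,"tz": 0,"ax": 0,"ay": 0,"az": 0}]'

```text
time_s: 5.68
eef_pos: [653.3, -19.0, 78.5]
tcp_rot: [0.702, -0.07, 0.705, 0.072]
wrist_force: [-1.5, 5.5, 3.4]
opening: 0.146
```

Request:
servo_tool --moves '[{"tx": 0,"ty": 0,"tz": 0,"ax": 0.15,"ay": 0,"az": 0},{"tx": 0,"ty": 0,"tz": 0,"ax": 0.3,"ay": 0,"az": 0},{"tx": 0,"ty": 0,"tz": 0,"ax": 0.45,"ay": 0,"az": 0},{"tx": 0,"ty": 0,"tz": 0,"ax": 0.6,"ay": 0,"az": 0},{"tx": 0,"ty": 0,"tz": 0,"ax": 0.75,"ay": 0,"az": 0},{"tx": 0,"ty": 0,"tz": 0,"ax": 0.9,"ay": 0,"az": 0},{"tx": 0,"ty": 0,"tz": 0,"ax": 1.05,"ay": 0,"az": 0},{"tx": 0,"ty": 0,"tz": 0,"ax": 1.2,"ay": 0,"az": 0},{"tx": 0,"ty": 0,"tz": 0,"ax": 1.3,"ay": 0,"az": 0},{"tx": 0,"ty": 0,"tz": 0,"ax": 1.35,"ay": 0,"az": 0},{"tx": 0,"ty": 0,"tz": 0,"ax": 1.35,"ay": 0,"az": 0}]'

```text
time_s: 7.05
eef_pos: [653.9, -17.5, 78.5]
tcp_rot: [0.592, 0.385, 0.595, -0.384]
wrist_force: [0.8, 9.6, 2.1]
opening: 0.154
```

```bash
python3 - <<'E'
from h import *
np.set_printoptions(precision=4,suppress=True)
T=tcp(); print(T, ctrl.state()["wrist_torque"], np.arctan2(T[1,1],T[0,1])-np.pi/2-0.262)
E
```

```text
[[ -0.0021   0.9123   0.4095 653.863 ]
 [  0.0035   0.4095  -0.9123 -17.5149]
 [ -1.      -0.0005  -0.004   78.5454]
 [  0.       0.       0.       1.    ]] [ 1.6899 -0.074   0.0379] -1.4108791822717328
```

Request:
servo_tool --moves '[{"tx": 0,"ty": 0,"tz": 0,"ax": 1.35,"ay": 0,"az": 0}]' --fingers 0.05

```text
time_s: 7.18
eef_pos: [653.9, -19.4, 78.4]
tcp_rot: [0.554, 0.439, 0.555, -0.439]
wrist_force: [-0.4, -0.2, -0.4]
opening: 0.214
```

```bash
python3 - <<'E'
from h import *
print(ctrl.state()["joints"],ctrl.state()["opening"])
T=tcp(); print(np.arctan2(T[1,1],T[0,1]), T[:3,3])
E
```

```text
[-1.46626306e-01  7.23879941e-01  1.32745542e+00 -3.47819483e-05
  1.09245798e+00 -3.77880908e-01] 0.2140551753431674
0.23127145201333713 [653.88186844 -19.35022427  78.37936667]
```

That row carried ax relative to the new start, so the tool turned another 0.19 rad clockwise. That is the tightening direction, so it does no harm. Next I'll open and rise, then check the knob.

Request:
servo_tool --moves '[{"tx": 0,"ty": 0,"tz": 0,"ax": 0,"ay": 0,"az": 0},{"tx": 0,"ty": 0,"tz": 0,"ax": 0,"ay": 0,"az": 0},{"tx": -0.04,"ty": 0,"tz": 0,"ax": 0,"ay": 0,"az": 0},{"tx": -0.1,"ty": 0,"tz": 0,"ax": 0,"ay": 0,"az": 0},{"tx": -0.16,"ty": 0,"tz": 0,"ax": 0,"ay": 0,"az": 0},{"tx": -0.17,"ty": -0.05,"tz": 0.02,"ax": 0,"ay": 0,"az": 0},{"tx": -0.17,"ty": -0.1,"tz": 0.04,"ax": 0,"ay": 0,"az": 0},{"tx": -0.17,"ty": -0.15,"tz": 0.04,"ax": 0,"ay": 0,"az": 0},{"tx": -0.17,"ty": -0.2,"tz": 0.04,"ax": 0,"ay": 0,"az": 0}]' --fingers 0.07

```text
time_s: 8.3
eef_pos: [467.1, -106.1, 248.9]
tcp_rot: [0.555, 0.437, 0.556, -0.438]
wrist_force: [0.2, 0.0, 1.4]
opening: 0.764
```

```bash
python3 - <<'E'
from h import *
np.set_printoptions(precision=4,suppress=True)
for c in ["scene","top"]:
    f=grab(c)
    for l in ["clamp_knob_grip","nipple_head","carriage","gun_grip"]: print(c,l,[(np.round(d["uv"],1).tolist(),round(d["p"],2)) for d in ctrl.pinpoint(l,c)[:2]])
    cv2.imwrite(f"pics/{c}2.png",f["img"])
t=cv2.imread("pics/top2.png");t0=cv2.imread("pics/top0.png")
cv2.imwrite("pics/knobcmp.png",cv2.resize(np.hstack([t0[150:250,280:390],t[150:250,280:390]]),None,fx=3.6,fy=3.6,interpolation=cv2.INTER_CUBIC))
print(tcp()[:3,3],"to gun",rel(pose([402.6,-203,240],[0,0,-1],[.966,.259,0])))
E
```

```text
scene clamp_knob_grip [([361.0, 238.9], 0.71)]
scene nipple_head [([391.1, 259.3], 0.65)]
scene carriage [([380.8, 272.8], 0.78)]
scene gun_grip [([333.5, 335.1], 0.78), ([383.7, 392.4], 0.72)]
top clamp_knob_grip [([318.7, 202.1], 0.56)]
top nipple_head [([356.0, 200.5], 0.95)]
top carriage [([338.3, 201.7], 0.85)]
top gun_grip [([244.6, 318.0], 0.76), ([465.5, 309.8], 0.63)]
[ 469.518  -105.133   248.5577] to gun (array([ 0.0087, -0.0879,  0.0796]), array([-0.0263, -0.0014,  0.0031]))
```

View pics/knobcmp.png

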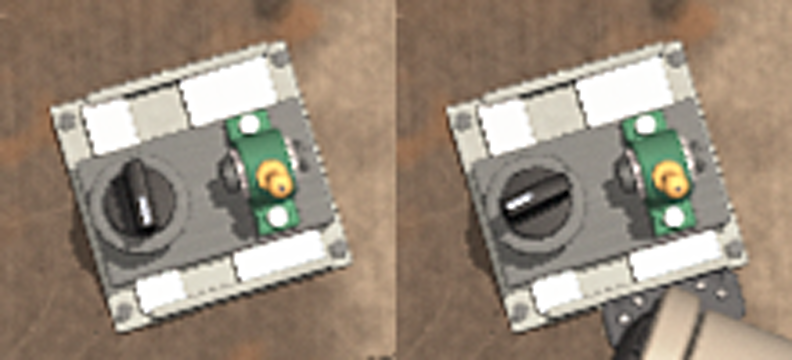

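Picture 6: the knob bar is turned about 85° clockwise, now across the slide, and the carriage has not moved. Next I'll view the gun from above.

Request:
servo_tool --moves '[{"tx": -0.02,"ty": -0.02,"tz": 0.035,"ax": -0.026,"ay": 0,"az": 0},{"tx": -0.04,"ty": -0.04,"tz": 0.07,"ax": -0.026,"ay": 0,"az": 0},{"tx": -0.05,"ty": -0.06,"tz": 0.1,"ax": -0.026,"ay": 0,"az": 0},{"tx": -0.05,"ty": -0.087,"tz": 0.15,"ax": -0.026,"ay": 0,"az": 0},{"tx": -0.05,"ty": -0.087,"tz": 0.15,"ax": -0.026,"ay": 0,"az": 0},{"tx": -0.05,"ty": -0.087,"tz": 0.15,"ax": -0.026,"ay": 0,"az": 0}]'

```text
time_s: 9.55
eef_pos: [419.4, -271.0, 298.5]
tcp_rot: [0.559, 0.431, 0.562, -0.431]
wrist_force: [0.8, 0.4, -0.0]
opening: 0.759
```

```bash
python3 - <<'E'
from h import *
np.set_printoptions(precision=4,suppress=True)
f=grab("wrist"); cv2.imwrite("pics/w4.png",f["img"])
print(tcp()[:3,3])
for l,z in [("gun_grip",136),("gun_stand",0),("oil_can",0)]: print(l,[(np.round(d["uv"],1),round(d["p"],2),atz(f,d["uv"],z)) for d in ctrl.pinpoint(l,"wrist")])
b=[(d["bbox"],d["p"]) for d in ctrl.look_for("grease_gun","wrist")]; print(b)
g=cv2.cvtColor(f["img"],cv2.COLOR_BGR2GRAY)
print("proj centre/top", proj(f,[402.6,-203,163]),proj(f,[402.6,-203,110]))
E
```

```text
[ 419.5964 -270.5696  298.6179]
gun_grip [(array([289.5, 290.7]), 0.79, array([ 401.5164, -335.094 ,  136.    ])), (array([320.7, 148.2]), 0.7, array([ 397.1514, -208.1011,  136.    ]))]
gun_stand []
oil_can [(array([358.5,  21.3]), 0.78, array([401.2051, -71.6302,   0.    ]))]
[([256.1, 240.6, 322.3, 316.8], 0.92), ([284.4, 107.1, 358.1, 183.9], 0.68)]
proj centre/top [np.float64(329.0530279255973), np.float64(143.5327094844611)] [np.float64(328.6299798300673), np.float64(143.8140174021353)]
```

View pics/w4.png

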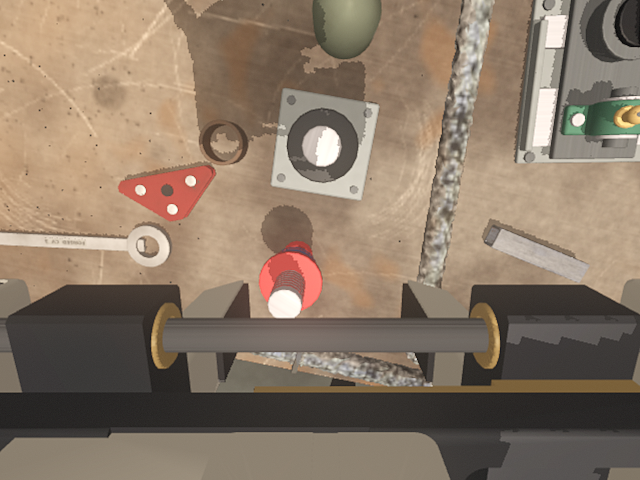

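Picture 7: the gun with the black flange stands in its stand at (322,146). The red-flanged one is at (290,290). I'll go over the gun and descend.

```bash
python3 - <<'E'
from h import *
np.set_printoptions(precision=4,suppress=True)
f=grab("wrist")
im=cv2.cvtColor(f["img"],cv2.COLOR_BGR2GRAY)
m=(im<70).astype(np.uint8); m[:95]=0;m[200:]=0;m[:,:275]=0;m[:,375:]=0
n,l,s,c=cv2.connectedComponentsWithStats(m); i=1+s[1:,4].argmax(); 
cn,_=cv2.findContours((l==i).astype(np.uint8),cv2.RETR_EXTERNAL,cv2.CHAIN_APPROX_NONE); (u,v),(a,b),_=cv2.fitEllipse(cn[0]); print(u,v,a,b)
p=atz(f,(u,v),110); print(p, atz(f,(321,146),163))
print(rel(pose([p[0],p[1],185],[0,0,-1],[.966,.259,0])))
E
```

```text
305.5179748535156 129.4644317626953 25.35669708251953 45.014644622802734
[ 380.2485 -196.2233  110.    ] [ 397.4638 -205.8299  163.    ]
(array([ 0.1142, -0.0184, -0.0819]), array([ 0.0001, -0.0011,  0.0028]))
```

Request:
servo_tool --moves '[{"tx": 0.02,"ty": -0.002,"tz": -0.034,"ax": 0,"ay": -0.001,"az": 0.003},{"tx": 0.06,"ty": -0.004,"tz": -0.068,"ax": 0,"ay": -0.001,"az": 0.003},{"tx": 0.114,"ty": -0.004,"tz": -0.068,"ax": 0,"ay": -0.001,"az": 0.003},{"tx": 0.114,"ty": -0.004,"tz": -0.068,"ax": 0,"ay": -0.001,"az": 0.003},{"tx": 0.114,"ty": -0.004,"tz": -0.068,"ax": 0,"ay": -0.001,"az": 0.003}]'

```text
time_s: 10.48
eef_pos: [398.5, -207.4, 186.7]
tcp_rot: [0.562, 0.431, 0.56, -0.431]
wrist_force: [0.3, 0.2, 0.1]
opening: 0.759
```

```bash
python3 - <<'E'
from h import *
np.set_printoptions(precision=4,suppress=True)
f=grab("wrist"); cv2.imwrite("pics/w5.png",f["img"])
print(tcp()[:3,3],[(d["uv"],d["p"],atz(f,d["uv"],136)) for d in ctrl.pinpoint("gun_grip","wrist")])
print(rel(pose([398,-206,124],[0,0,-1],[.966,.259,0])))
E
```

```text
[ 398.7549 -207.7082  187.0751] [([325.2, 270.5], 0.77, array([ 397.4074, -207.5195,  136.    ]))]
(array([ 0.063 , -0.0004, -0.002 ]), array([-0.0016,  0.0029, -0.0025]))
```

View pics/w5.png

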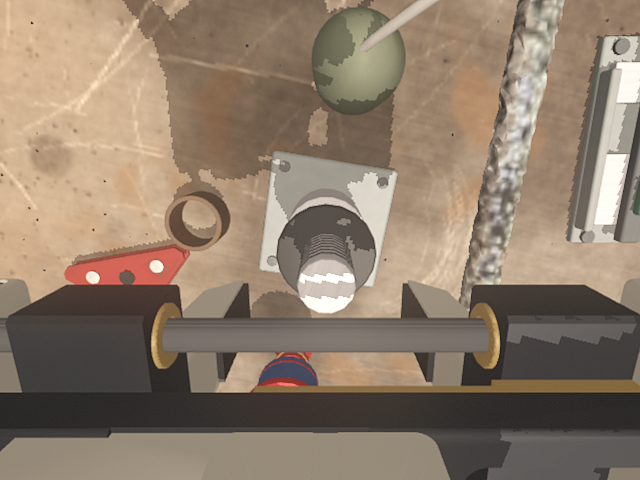

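Picture 8: the grip (326,285) is centred between the fingers. I'll descend onto the flange.

Request:
servo_tool --moves '[{"tx": 0.03,"ty": -0.001,"tz": -0.0005,"ax": 0,"ay": 0.002,"az": -0.001},{"tx": 0.055,"ty": -0.001,"tz": -0.0005,"ax": 0,"ay": 0.002,"az": -0.001},{"tx": 0.064,"ty": -0.001,"tz": -0.0005,"ax": 0,"ay": 0.002,"az": -0.001},{"tx": 0.064,"ty": -0.001,"tz": -0.0005,"ax": 0,"ay": 0.002,"az": -0.001},{"tx": 0.064,"ty": -0.001,"tz": -0.0005,"ax": 0,"ay": 0.002,"az": -0.001}]'

```text
time_s: 11.2
eef_pos: [397.1, -207.0, 122.1]
tcp_rot: [0.561, 0.431, 0.561, -0.431]
wrist_force: [-0.1, -0.9, 1.0]
opening: 0.762
```

Request:
servo_tool --moves '[{"tx": 0.002,"ty": 0,"tz": 0,"ax": 0,"ay": 0,"az": 0},{"tx": 0.002,"ty": 0,"tz": 0,"ax": 0,"ay": 0,"az": 0},{"tx": 0.002,"ty": 0,"tz": 0,"ax": 0,"ay": 0,"az": 0}]'

```text
time_s: 11.58
eef_pos: [396.4, -206.5, 119.2]
tcp_rot: [0.56, 0.431, 0.561, -0.431]
wrist_force: [0.5, 0.9, 0.3]
opening: 0.76
```

At 70 mm opening the tips straddle the 64 mm flange, so there is no contact to feel. I'll rise, narrow the fingers, then touch down.

Request:
servo_tool --moves '[{"tx": -0.008,"ty": 0,"tz": 0,"ax": 0,"ay": 0,"az": 0},{"tx": -0.008,"ty": 0,"tz": 0,"ax": 0,"ay": 0,"az": 0},{"tx": -0.008,"ty": 0,"tz": 0,"ax": 0,"ay": 0,"az": 0},{"tx": -0.008,"ty": 0,"tz": 0,"ax": 0,"ay": 0,"az": 0},{"tx": -0.008,"ty": 0,"tz": 0,"ax": 0,"ay": 0,"az": 0}]' --fingers 0.04

```text
time_s: 12.2
eef_pos: [396.3, -206.4, 126.9]
tcp_rot: [0.56, 0.431, 0.562, -0.431]
wrist_force: [0.2, -0.6, 0.7]
opening: 0.436
```

Request:
servo_tool --moves '[{"tx": 0.004,"ty": 0,"tz": 0,"ax": 0,"ay": 0,"az": 0},{"tx": 0.006,"ty": 0,"tz": 0,"ax": 0,"ay": 0,"az": 0},{"tx": 0.006,"ty": 0,"tz": 0,"ax": 0,"ay": 0,"az": 0}]'

```text
time_s: 12.58
eef_pos: [396.3, -206.4, 121.2]
tcp_rot: [0.56, 0.431, 0.562, -0.431]
wrist_force: [-1.3, 0.8, 5.0]
opening: 0.436
```

Request:
servo_tool --moves '[{"tx": 0.002,"ty": 0,"tz": 0,"ax": 0,"ay": 0,"az": 0},{"tx": 0.002,"ty": 0,"tz": 0,"ax": 0,"ay": 0,"az": 0}]'

```text
time_s: 12.82
eef_pos: [396.4, -206.6, 120.9]
tcp_rot: [0.56, 0.431, 0.561, -0.431]
wrist_force: [-5.9, 3.9, 22.8]
opening: 0.437
```

Contact. I'll close and lift.

Request:
servo_tool --moves '[{"tx": -0.001,"ty": 0,"tz": 0,"ax": 0,"ay": 0,"az": 0},{"tx": -0.001,"ty": 0,"tz": 0,"ax": 0,"ay": 0,"az": 0},{"tx": -0.001,"ty": 0,"tz": 0,"ax": 0,"ay": 0,"az": 0},{"tx": -0.001,"ty": 0,"tz": 0,"ax": 0,"ay": 0,"az": 0}]' --fingers 0.0 --newtons 55

```text
time_s: 13.32
eef_pos: [397.7, -207.0, 121.3]
tcp_rot: [0.561, 0.431, 0.56, -0.43]
wrist_force: [1.6, 1.2, 10.1]
opening: 0.322
```

Request:
servo_tool --moves '[{"tx": -0.015,"ty": 0,"tz": 0,"ax": 0,"ay": 0,"az": 0},{"tx": -0.03,"ty": 0,"tz": 0,"ax": 0,"ay": 0,"az": 0},{"tx": -0.045,"ty": 0,"tz": 0,"ax": 0,"ay": 0,"az": 0},{"tx": -0.065,"ty": 0,"tz": 0,"ax": 0,"ay": 0,"az": 0},{"tx": -0.09,"ty": 0,"tz": 0,"ax": 0,"ay": 0,"az": 0},{"tx": -0.12,"ty": 0,"tz": 0,"ax": 0,"ay": 0,"az": 0},{"tx": -0.15,"ty": 0,"tz": 0,"ax": 0,"ay": 0,"az": 0},{"tx": -0.15,"ty": 0,"tz": 0,"ax": 0,"ay": 0,"az": 0}]'

```text
time_s: 14.32
eef_pos: [397.2, -207.2, 270.9]
tcp_rot: [0.561, 0.431, 0.56, -0.431]
wrist_force: [-0.5, -0.1, -3.9]
opening: 0.321
```

```bash
python3 - <<'E'
from h import *
np.set_printoptions(precision=4,suppress=True)
zn=np.array([-np.sin(.42)*.966,-np.sin(.42)*.259,np.cos(.42)])
print(tcp(), ctrl.state()["opening"])
# nipple by three views: wrist w2 (saved pose), top, scene detections
a,b=grab("scene"),grab("top"); w=dict(b); w["C"]=np.load("C1.npy"); g=ctrl.grab_frame("wrist"); w.update(cx=g["cx"],cy=g["cy"],f=240/np.tan(np.radians(g["vertical_fov"])/2))
o=[ray(w,(266.7,149.4)),ray(b,(356,200.5)),ray(a,(391.1,259.3))]
print("all",tri(o),"wrist+scene",tri([o[0],o[2]]),"wz103",atz(w,(266.7,149.4),103),"top",atz(b,(356,200.5),103),"sc",atz(a,(391.1,259.3),103))
for p in ([659,-109,103],):
  print(proj(w,p),proj(b,p),proj(a,p))
im=cv2.imread("pics/w2.png")[130:175,245:300]; cv2.imwrite("pics/nip.png",cv2.resize(np.hstack([im]),None,fx=9,fy=9,interpolation=cv2.INTER_CUBIC))
E
```

```text
[[   0.0011    0.9663    0.2576  397.1812]
 [   0.        0.2576   -0.9663 -207.1763]
 [  -1.        0.0011    0.0003  270.9285]
 [   0.        0.        0.        1.    ]] 0.32061922605378484
all [ 658.565  -108.3268   94.6735] wrist+scene [ 657.3627 -109.1951   95.6639] wz103 [ 659.0729 -110.0688  103.    ] top [ 658.5356 -106.6121  103.    ] sc [ 649.4672 -112.1427  103.    ]
[np.float64(267.99794268513995), np.float64(149.66133446741122)] [np.float64(357.0206385189732), np.float64(200.28489026149197)] [np.float64(393.20511019029794), np.float64(256.48974669449615)]
```

View pics/nip.png

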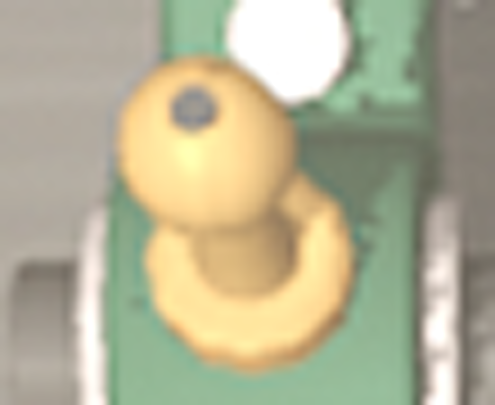

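Crop (picture 9): the ball centre is at (268,146) in the wrist frame, which gives about (656,-110,103). That agrees with the position worked out from the knob. I'll compute the approach along the nipple's axis.

```bash
cat >> h.py <<'E'
yaw=.262; zn=np.array([-np.sin(.42)*np.cos(yaw),-np.sin(.42)*np.sin(yaw),np.cos(.42)]); xs=np.array([np.cos(yaw),np.sin(yaw),0]); ys=np.array([-np.sin(yaw),np.cos(yaw),0])
ball=np.array([656.3,-109.7,103.])
E
python3 - <<'E'
from h import *
np.set_printoptions(precision=4,suppress=True)
f=grab("wrist");w=dict(f);w["C"]=np.load("C1.npy");print(atz(w,(268,146.1),103))
G=pose(ball+150*zn,-zn,xs); print(G[:3,3],rel(G))
E
```

```text
[ 656.2574 -109.6168  103.    ]
[ 597.2232 -125.5423  239.9633] (array([ 0.0278,  0.2154, -0.0259]), array([-0.0025, -0.0046,  0.423 ]))
```

Request:
servo_tool --moves '[{"tx": -0.02,"ty": 0.04,"tz": -0.005,"ax": 0,"ay": 0,"az": 0.08},{"tx": -0.02,"ty": 0.08,"tz": -0.01,"ax": 0,"ay": 0,"az": 0.16},{"tx": -0.02,"ty": 0.12,"tz": -0.015,"ax": 0,"ay": 0,"az": 0.24},{"tx": -0.01,"ty": 0.16,"tz": -0.02,"ax": -0.001,"ay": -0.002,"az": 0.32},{"tx": 0.01,"ty": 0.19,"tz": -0.024,"ax": -0.002,"ay": -0.003,"az": 0.4},{"tx": 0.028,"ty": 0.215,"tz": -0.026,"ax": -0.0025,"ay": -0.0045,"az": 0.423},{"tx": 0.028,"ty": 0.215,"tz": -0.026,"ax": -0.0025,"ay": -0.0045,"az": 0.423},{"tx": 0.028,"ty": 0.215,"tz": -0.026,"ax": -0.0025,"ay": -0.0045,"az": 0.423}]'

```text
time_s: 15.52
eef_pos: [597.0, -126.2, 241.2]
tcp_rot: [0.639, 0.537, 0.459, -0.304]
wrist_force: [-0.1, -0.1, -4.4]
opening: 0.318
```

```bash
python3 - <<'E'
from h import *
np.set_printoptions(precision=4,suppress=True)
f=grab("wrist");cv2.imwrite("pics/w6.png",f["img"]); np.save("C6.npy",f["C"])
T=tcp(); print(T,ctrl.state()["joints"])
print("seat,mouth",proj(f,T[:3,3]+89*T[:3,0]),proj(f,T[:3,3]+109*T[:3,0]),"ball",proj(f,ball))
for l in ["nipple_head","coupler_seat"]: print(l,[(d["uv"],d["p"]) for d in ctrl.pinpoint(l,"wrist")[:2]])
print(rel(pose(ball+150*zn,-zn,xs)))
E
```

```text
[[   0.3957    0.8811    0.2589  597.1908]
 [   0.1036    0.2374   -0.9659 -126.4515]
 [  -0.9125    0.409     0.0027  241.8809]
 [   0.        0.        0.        1.    ]] [-0.4742  0.3191  1.6241  0.3536  0.9073 -0.915 ]
seat,mouth [np.float64(327.1717933506985), np.float64(252.54969654349523)] [np.float64(327.05946885224085), np.float64(244.71410656755913)] ball [np.float64(325.97053427153685), np.float64(229.77743192691312)]
nipple_head [([325.2, 231.1], 0.84)]
coupler_seat []
(array([ 0.0024, -0.0009, -0.0011]), array([ 0.001 ,  0.0033, -0.0025]))
```

View pics/w6.png

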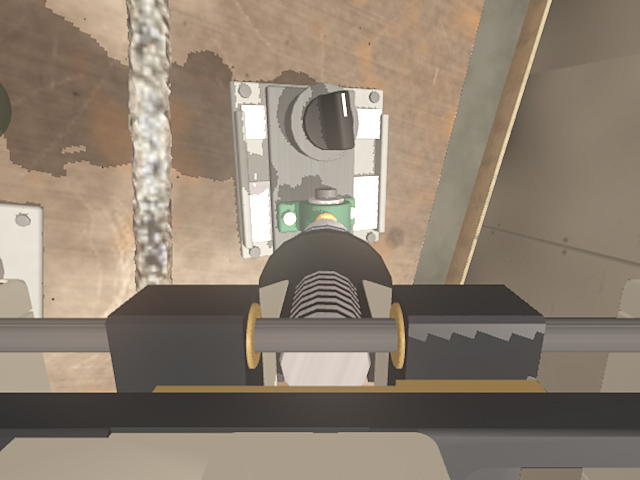

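Picture 10: the nose, at (326,232), is lined up with the nipple. The detection and my projection agree to about 1 px. I'll advance along the axis.

Request:
servo_tool --moves '[{"tx": 0.012,"ty": -0.0009,"tz": -0.001,"ax": 0.001,"ay": 0.003,"az": -0.002},{"tx": 0.024,"ty": -0.0009,"tz": -0.001,"ax": 0.001,"ay": 0.003,"az": -0.002},{"tx": 0.034,"ty": -0.0009,"tz": -0.001,"ax": 0.001,"ay": 0.003,"az": -0.002},{"tx": 0.034,"ty": -0.0009,"tz": -0.001,"ax": 0.001,"ay": 0.003,"az": -0.002},{"tx": 0.034,"ty": -0.0009,"tz": -0.001,"ax": 0.001,"ay": 0.003,"az": -0.002}]'

```text
time_s: 16.3
eef_pos: [610.1, -121.9, 210.5]
tcp_rot: [0.638, 0.538, 0.459, -0.304]
wrist_force: [-0.2, -0.5, -3.0]
opening: 0.32
```

```bash
python3 - <<'E'
from h import *
np.set_printoptions(precision=4,suppress=True)
print(rel(pose(ball+95*zn,-zn,xs)),ctrl.state()["wrist_force"])
E
```

```text
(array([ 0.0226, -0.0002,  0.0002]), array([ 0.0002, -0.0006, -0.0001])) [-0.2002 -0.5093 -3.0407]
```

Request:
servo_tool --moves '[{"tx": 0.006,"ty": 0,"tz": 0,"ax": 0,"ay": 0,"az": 0},{"tx": 0.012,"ty": 0,"tz": 0,"ax": 0,"ay": 0,"az": 0},{"tx": 0.018,"ty": 0,"tz": 0,"ax": 0,"ay": 0,"az": 0},{"tx": 0.018,"ty": 0,"tz": 0,"ax": 0,"ay": 0,"az": 0}]'

```text
time_s: 16.8
eef_pos: [617.4, -120.2, 194.2]
tcp_rot: [0.639, 0.538, 0.459, -0.304]
wrist_force: [-2.4, -0.9, 0.2]
opening: 0.318
```

Request:
servo_tool --moves '[{"tx": 0.004,"ty": 0,"tz": 0,"ax": 0,"ay": 0,"az": 0},{"tx": 0.008,"ty": 0,"tz": 0,"ax": 0,"ay": 0,"az": 0},{"tx": 0.008,"ty": 0,"tz": 0,"ax": 0,"ay": 0,"az": 0}]'

```text
time_s: 17.18
eef_pos: [620.5, -119.4, 187.0]
tcp_rot: [0.639, 0.538, 0.459, -0.304]
wrist_force: [-3.6, -1.6, 3.3]
opening: 0.323
```

Request:
servo_tool --moves '[{"tx": 0.002,"ty": 0,"tz": 0,"ax": 0,"ay": 0,"az": 0},{"tx": 0.003,"ty": 0,"tz": 0,"ax": 0,"ay": 0,"az": 0},{"tx": 0.003,"ty": 0,"tz": 0,"ax": 0,"ay": 0,"az": 0}]'

```text
time_s: 17.55
eef_pos: [621.6, -118.8, 184.1]
tcp_rot: [0.638, 0.538, 0.459, -0.304]
wrist_force: [-0.7, -1.5, -0.6]
opening: 0.321
```

Request:
servo_tool --moves '[{"tx": 0.002,"ty": 0,"tz": 0,"ax": 0,"ay": 0,"az": 0},{"tx": 0.003,"ty": 0,"tz": 0,"ax": 0,"ay": 0,"az": 0},{"tx": 0.003,"ty": 0,"tz": 0,"ax": 0,"ay": 0,"az": 0}]'

```text
time_s: 17.92
eef_pos: [622.7, -118.5, 181.2]
tcp_rot: [0.638, 0.538, 0.459, -0.304]
wrist_force: [0.1, -0.4, 2.0]
opening: 0.315
```

Request:
servo_tool --moves '[{"tx": 0.002,"ty": 0,"tz": 0,"ax": 0,"ay": 0,"az": 0},{"tx": 0.003,"ty": 0,"tz": 0,"ax": 0,"ay": 0,"az": 0},{"tx": 0.003,"ty": 0,"tz": 0,"ax": 0,"ay": 0,"az": 0}]'

```text
time_s: 18.3
eef_pos: [623.9, -118.2, 178.6]
tcp_rot: [0.638, 0.538, 0.459, -0.304]
wrist_force: [-1.2, -0.8, 2.1]
opening: 0.318
```

```bash
python3 - <<'E'
from h import *
np.set_printoptions(precision=4,suppress=True)
s=ctrl.state();print(rel(pose(ball+89*zn,-zn,xs)),s["wrist_force"]@zn,zn[2]*-4)
E
```

```text
(array([-0.0063, -0.0002,  0.0002]), array([ 0.0001, -0.0005, -0.0003])) 2.5207981104683386 -3.652355761249233
```

The force fell at the snap (about 8 N to 3 N) and is growing again. Nose is about 6 to 7 mm in, so I'll push 9 mm further.

Request:
servo_tool --moves '[{"tx": 0.002,"ty": 0,"tz": 0,"ax": 0,"ay": 0,"az": 0},{"tx": 0.004,"ty": 0,"tz": 0,"ax": 0,"ay": 0,"az": 0},{"tx": 0.006,"ty": 0,"tz": 0,"ax": 0,"ay": 0,"az": 0},{"tx": 0.006,"ty": 0,"tz": 0,"ax": 0,"ay": 0,"az": 0}]'

```text
time_s: 18.8
eef_pos: [626.3, -117.6, 173.1]
tcp_rot: [0.638, 0.538, 0.459, -0.304]
wrist_force: [-2.0, -1.1, 5.3]
opening: 0.32
```

Request:
servo_tool --moves '[{"tx": 0.002,"ty": 0,"tz": 0,"ax": 0,"ay": 0,"az": 0},{"tx": 0.003,"ty": 0,"tz": 0,"ax": 0,"ay": 0,"az": 0},{"tx": 0.003,"ty": 0,"tz": 0,"ax": 0,"ay": 0,"az": 0},{"tx": 0.003,"ty": 0,"tz": 0,"ax": 0,"ay": 0,"az": 0}]'

```text
time_s: 19.3
eef_pos: [627.4, -117.3, 170.6]
tcp_rot: [0.638, 0.538, 0.459, -0.304]
wrist_force: [-2.7, -0.4, 5.7]
opening: 0.32
```

```bash
python3 - <<'E'
from h import *
np.set_printoptions(precision=4,suppress=True)
for _ in range(3):
    f=grab("wrist"); s=ctrl.state(); print(rel(pose(ball+89*zn,-zn,xs)),s["wrist_force"]@zn-zn[2]*-4,s["wrist_force"],s["time_s"])
t=grab("top")["img"]; sc=grab("scene")["img"]
A=cv2.resize(f["img"][60:300,180:460],(560,480)); B=cv2.resize(sc[190:310,320:440],(240,240),interpolation=cv2.INTER_CUBIC);Cc=cv2.resize(t[140:260,280:400],(240,240),interpolation=cv2.INTER_CUBIC)
cv2.imwrite("pics/fin.png",np.hstack([A,np.vstack([B,Cc])]))
E
```

```text
(array([-0.0151, -0.0003,  0.0002]), array([ 0.0003, -0.0003, -0.0004])) 10.687242494728265 [-3.3431 -0.943   6.1534] 19.35
(array([-0.015 , -0.0003,  0.0001]), array([ 0.0002, -0.0003, -0.0005])) 10.82085356252724 [-2.9398 -2.4868  6.2952] 19.4
(array([-0.0151, -0.0003,  0.0002]), array([ 0.0002, -0.0004, -0.0004])) 10.820983597491638 [-3.1045 -0.6931  6.4317] 19.45
```

View pics/fin.png

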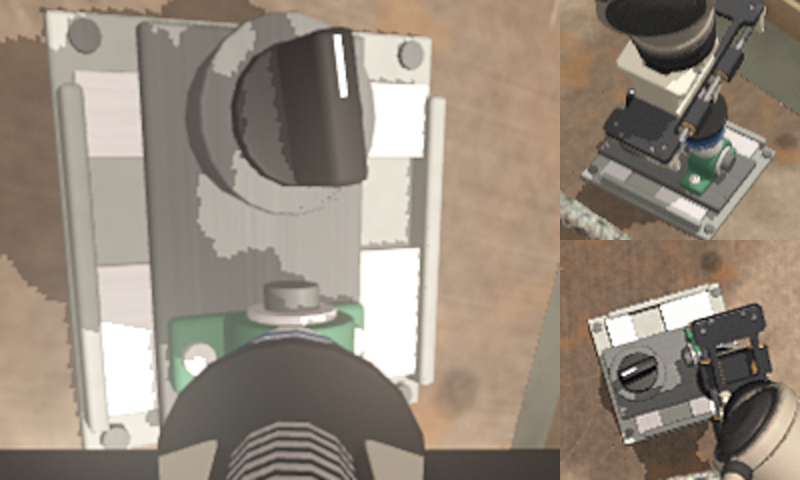

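Picture 11: the gun is seated on the nipple, the knob is still turned across, and the carriage is in place. The axial force of about 10.8 N and the geometry put the nose 15 to 17 mm in. I'm handing in.

```bash
python3 -c "
from workcell import ctrl
print(ctrl.sign_off(), ctrl.state()['time_s'])"
```

```text
the job is handed in; nothing more can be done
the job is handed in; nothing more can be done
```

The job is handed in with the gripper still holding the blue gun pressed in on the nipple. `ctrl.sign_off()` gave no verdict.

- **Clamp:** I turned the knob clockwise to about 1.4 rad or more. A mistyped row turned the tool another 0.19 rad clockwise while the fingers were opening, which is the tightening direction. Before-and-after pictures show the bar across the slide and the carriage where it stood.
- **Gun:** I took the black-flanged gun from the grey stand, not the red-flanged look-alikes, and lifted it straight up. I pressed it on along the tilted nipple axis.
- **Last checks:** The force fell from about 8 N to 3 N at the snap, then rose to about 10.8 N along the axis. The force reading gives about 17 mm of spring stroke and the geometry about 15 mm; both are past half of the 20 mm. The tool was within 0.3 mm of the nipple axis as I had estimated it and about 0.001 rad off in angle.
- **Not measured:** I inferred the snap, the stroke and the knob angle from force, pose and pictures, not from a direct reading. The oil can, pliers and offcut were not measured again at the end, but my moves were planned clear of them.
- **Disagreement:** the scene camera put the nipple about 7 mm nearer the robot than the wrist and top views. I relied on the wrist view, which agreed with the position worked out from the knob.

Time used was about 19.5 s of the 59 s allowed.

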